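# Press plaster ornaments home in order

### The arm

A 7-joint arm with a two-finger parallel gripper is mounted at the origin on the work surface. World frame = base frame: x ahead of the robot, y to its left, z up, the work surface at z = 0. Lengths are in m, angles in rad, forces in N, time in s.
With the tool pointing down it reaches from about 0.425 to 0.875 m from the base axis. Payload 8.4 kg.
Tool frame: the origin (TCP) lies on the mounting face of the last link; the fingertips stand 182 mm ahead of it and the grasp point (between the pads) lies 164 mm ahead of it; z points along the fingers, y is the line along which they close (so a half turn about z gives the same grasp; the last joint's range is limited). The gripper opens to 87 mm and grips with 3 to 60 N. Pads are 19 mm wide; open, the fingers measure 117 mm over their backs; the gripper's body (75 mm by 190 mm) begins 51 mm behind the grasp point.
Start: joints at [1.144, 0.333, 0.04, 1.465, -0.013, 1.343, -0.059], TCP at [0.209, -0.615, 0.405] pointing down, gripper open.
Joint ranges: [-2.58, 2.58], [-0.38, 2.09], [-1.3, 1.39], [0.25, 2.4], [-1.5, 4.64], [0.08, 2.09], [-2.65, 2.65]. Speed limits (rad/s): [2.22, 2.22, 2.79, 2.79, 3.14, 3.14, 3.14].

### API

Orientations are given as a unit quaternion [x, y, z, w].
In Python, from bench import arm gives the robot as it stands.
- The arm moves only by the tool arm_command, never from a script. Its argument "moves" is text: rows parted by semicolons, each of 5 numbers parted by spaces: the shift along the world's x, y, z in mm, then the turn about the world's z in rad, then the opening, from 0 (shut) to 1 (fully open). A call has exactly 10 rows; each row is the pose to reach, as a shift and turn from the pose commanded when the call began; what a row does not reach only later rows make up. A row lasts 1/10 s, in which the tool goes at most 50 mm and 8.59 degrees, less where a joint would pass 70% of its speed; a pose out of reach is approached as far as the arm can. A call with a gripper value outside its range is refused whole. The fingers move at their own pace and stop on an object; "newtons" is the grip in N (left out, the last holds). Time passes only in rows, so rows that repeat a pose let the fingers close, or fill a call up. It gives the time, the measured TCP pose, the force, the opening and the grip force at its end, in the units of the state.
- arm.read_state(): the state, without advancing time (a new reading comes with each control period).
- arm.snapshot(name): name is "scene" or "top"; returns a dict with "color" (480x640x3 uint8, red, green, blue), "z_map" (480x640 float32, m along the optical axis (not along the pixel's ray), 0 where there is no reading), "mtx" (3x3 intrinsics, pixels), "R" (3x3) and "t" (3): a world point X has camera coordinates R X + t. Camera axes: x right, y down, z forward; pixel columns grow to the right and rows downward; lengths in m; the calibration is good to about 2 mm. A picture is of the moment at which its call begins.
- arm.sign_off(): hands the job in; it is judged then, once.
The state is a dict: "time": time; "qpos": joint angles; "joint_velocities": joint speeds; "tau": joint torques, N m; "ee_pos": TCP position; "tcp_rot": TCP orientation; "contact_force": force on the tool from outside, world axes, zero at the start; "wrist_torque": the same for the moment, N m; "opening": finger opening in m; "finger_force": force on a finger pad.
Only numpy, scipy, OpenCV 4.12 (cv2) and the standard library are available. Lean on these libraries where they do the work, as an engineer would, in place of code of your own. Each camera call takes 0.05 s, during which the arm holds its last target. There are 200 camera calls.

### The job

Four plaster ornaments stand on stiff pins, a little proud of their wooden blocks. With the fingertips, lightly press home, in this order, the round rosette, then the long leaf, then the four-lobed ornament, each until its back sits fully on its block. Leave the square stud standing proud, never pull an ornament up, press gently because plaster chips, and leave the bowl, baluster, spatula and jar where they are.

Things in the scene. Friction and masses are not known exactly. Their poses are not given: they have to be found in the camera images.
- rosette (a joint): Round plaster rosette, 74 mm across, eight petals around a flat-topped centre boss 26 mm across. The joint is its slide on the pin: 0 = back 8 mm above the block, grows as it is pressed down, 0.008 = fully home on the block (firm stop), negative = pulled up. It starts between 0 and 0.0015. It slides with about 2.5 N of friction (a little more when pushed faster), has no spring, and stays where it is left.
- rosette_top (a point): Centre of the rosette's flat top, its highest point, 22 mm above its back; z up. When fully home it is 46 mm above the bench (54 mm at joint 0).
- rosette_block: Wooden block 100 x 100 x 24 mm, fixed to the bench, that carries the rosette at its middle; origin at the centre of its underside, z up. The four blocks stand in a row across the bench, in any order.
- leaf (a joint): Long narrow plaster leaf, 86 x 38 mm, pointed at both ends, with a flat-topped rib 40 x 18 mm along its middle (along the block's x). The joint is its slide on the pin: 0 = back 8 mm above the block, grows as it is pressed down, 0.008 = fully home on the block (firm stop), negative = pulled up. It starts between 0 and 0.0015. It slides with about 2.5 N of friction (a little more when pushed faster), has no spring, and stays where it is left.
- leaf_top (a point): Centre of the leaf's flat top, its highest point, 22 mm above its back; z up. When fully home it is 46 mm above the bench (54 mm at joint 0).
- leaf_block: Wooden block 100 x 100 x 24 mm, fixed to the bench, that carries the leaf at its middle; origin at the centre of its underside, z up. The four blocks stand in a row across the bench, in any order.
- quatrefoil (a joint): Four-lobed (clover-like) plaster ornament, 76 mm across, four round lobes (along the block's x and y) around a flat-topped centre boss 26 mm across. The joint is its slide on the pin: 0 = back 8 mm above the block, grows as it is pressed down, 0.008 = fully home on the block (firm stop), negative = pulled up. It starts between 0 and 0.0015. It slides with about 2.5 N of friction (a little more when pushed faster), has no spring, and stays where it is left.
- quatrefoil_top (a point): Centre of the quatrefoil's flat top, its highest point, 22 mm above its back; z up. When fully home it is 46 mm above the bench (54 mm at joint 0).
- quatrefoil_block: Wooden block 100 x 100 x 24 mm, fixed to the bench, that carries the quatrefoil at its middle; origin at the centre of its underside, z up. The four blocks stand in a row across the bench, in any order.
- stud (a joint): Square stepped-pyramid plaster stud, 60 x 60 mm, with a flat top 24 x 24 mm. To be left as it is. The joint is its slide on the pin: 0 = back 8 mm above the block, grows as it is pressed down, 0.008 = fully home on the block (firm stop), negative = pulled up. It starts between 0 and 0.0015. It slides with about 2.5 N of friction (a little more when pushed faster), has no spring, and stays where it is left.
- stud_top (a point): Centre of the stud's flat top, its highest point, 22 mm above its back; z up. When fully home it is 46 mm above the bench (54 mm at joint 0).
- stud_block: Wooden block 100 x 100 x 24 mm, fixed to the bench, that carries the stud at its middle; origin at the centre of its underside, z up. The four blocks stand in a row across the bench, in any order.
- bowl: Bystander: loose grey mixing bowl, 116 mm across, 65 mm high, beyond the blocks; origin at the centre of its underside.
- baluster: Bystander: loose plaster baluster standing upright, 44 mm across, 85 mm high, between the robot and the blocks; origin at the centre of its underside, z up.
- spatula: Bystander: loose spatula, 180 mm long, lying flat on the bench beyond the blocks; length along its x.
- jar: Bystander: loose jar, 68 mm across, 85 mm high, standing beyond the blocks; origin at the centre of its underside, z up.
There are look-alikes about, which are no part of the job. Leave any pink look-alike of the rosette_block alone. Leave any orange or red look-alike of the leaf_block alone.

How it is judged:
By the outcome, as a careful person would: the job done as asked, in the order asked, and still so for the second after the job is handed in, with the robot touching nothing.
It also fails if it takes over 48 s, if anything falls off the work surface, if the arm or the gripper's body presses on something with over 40 N, if the wrist force passes 120 N, or if a joint passes its speed limit or range.

## Working session

There is one attempt and no reset: what is moved stays moved. The work goes in short steps, Python scripts to look and compute and a tool call to move; the robot and the scene stay as the last step left them, time stands still between calls to the robot, and variables do not carry over. Pictures are saved under pics/ and viewed, at most 10 in all, crops included, and the job is handed in when it is done.

Besides the shell and the picture viewer there is one more tool, called after "Call:" by a JSON object that holds its "api" and its "payload", one argument or row to a line. arm_command: Moves the arm, as the interface text tells. Its arguments: {"type":"object","properties":{"moves":{"type":"string"},"newtons":{"type":"number"}},"required":["moves"]}

```bash
mkdir -p pics
cat > h.py <<'E'
from bench import arm
import numpy as np, cv2
def snap(n,f):
    s=arm.snapshot(n); np.savez(f'{n}.npz',**s); cv2.imwrite(f'pics/{f}.png',s['color'][:,:,::-1]); return s
def pt(s,u,v,r=1):
    z=s['z_map'][v-r:v+r+1,u-r:u+r+1]; z=np.median(z[z>0])
    return s['R'].T@(z*np.linalg.solve(s['mtx'],[u,v,1])-s['t'])
E
python3 - <<'E'
from h import *
for n in('top','scene'):
    s=snap(n,n+'0'); print(n,s['mtx'].tolist(),(-s['R'].T@s['t']).round(3))
print(arm.read_state())
E
```

```text
top [[596.2459356034709, 0.0, 314.1644278513627], [0.0, 596.2459356034709, 238.8592292778199], [0.0, 0.0, 1.0]] [ 0.316 -0.044  1.449]
scene [[537.6050248775189, 0.0, 328.217715906204], [0.0, 537.6050248775189, 229.92736684380782], [0.0, 0.0, 1.0]] [ 1.191 -0.468  0.871]
{'time': 0.1, 'qpos': array([ 1.14377796,  0.3338188 ,  0.03986809,  1.46617123, -0.01342266,
        1.34328589, -0.05846567]), 'joint_velocities': array([ 5.62488178e-04, -1.34248813e-03, -1.41079379e-03, -2.72137860e-03,
        3.51329932e-05,  1.55407602e-03,  5.38736510e-04]), 'tau': array([ 4.32942717e-03, -6.57803750e+01,  1.33999128e+00, -4.04703212e+01,
       -5.97432931e-02,  4.07985470e-02,  8.48479158e-05]), 'ee_pos': array([ 0.20923444, -0.61523729,  0.40396748]), 'tcp_rot': array([ 9.86595166e-01,  1.63185405e-01, -1.50151785e-04, -6.92632272e-04]), 'contact_force': array([-0.04183243,  0.53306941,  0.46365735]), 'wrist_torque': array([ 0.00349109, -0.04062138,  0.02566594]), 'finger_force': 0.0, 'opening': 0.08688005774074911}
```

View pics/top0.png

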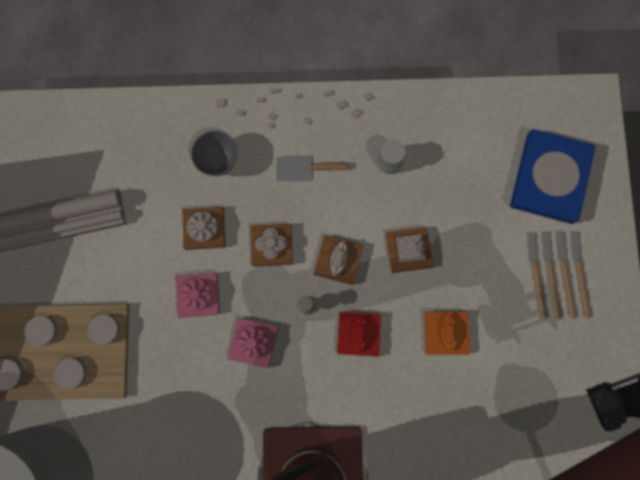

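View pics/scene0.png

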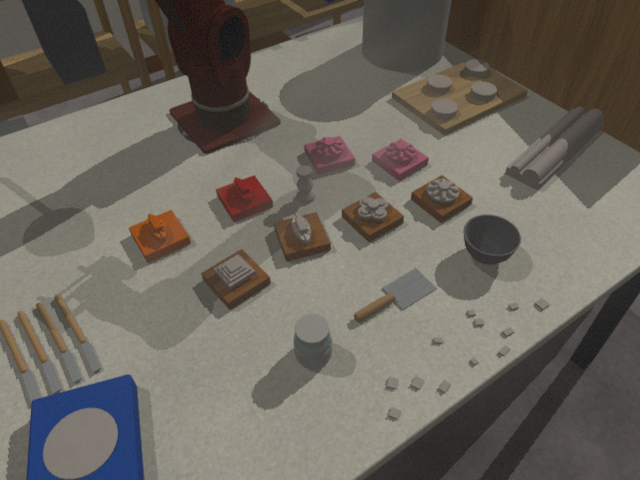

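Top view: the four brown blocks in a row carry an eight-petal rosette (203,227), a four-lobed ornament (271,243), a pointed leaf (339,258) and a stepped square stud (410,248). The pink (198,294), (253,342), red (359,333) and orange (447,332) blocks are look-alikes to leave. I'll enlarge a crop to confirm and measure.

Run:
```python
from h import *
s=dict(np.load('top.npz'))
c=s['color'][195:285,175:445,::-1]
c=cv2.resize(c,None,fx=2.96,fy=2.96,interpolation=cv2.INTER_CUBIC); cv2.imwrite('pics/crop0.png',np.clip(c*1.5,0,255).astype('uint8'))
# point cloud; for each ornament: centroid of flat top & block bounds
v,u=np.mgrid[195:290,165:450]; z=s['z_map'][195:290,165:450]
P=(np.stack([u,v,np.ones_like(u)],-1)@np.linalg.inv(s['mtx']).T*z[...,None]-s['t'])@s['R']
for n,(a,b) in dict(ros=(203,227),qua=(271,243),leaf=(339,258),stud=(410,248),).items():
    m=(abs(u-a)<30)&(abs(v-b)<30)&(z>0)
    Q=P[m]; 
    zt=np.percentile(Q[:,2],98); T=Q[Q[:,2]>.042]; B=Q[(Q[:,2]>.013)]
    r=cv2.minAreaRect((B[:,:2]*1000).astype('float32'))
    print(n,'px',pt(s,a,b).round(4),'z98',zt.round(4),'top',T.mean(0).round(4),len(T),'block',np.round(r[0]),np.round(r[1]),round(r[2],1))
for n,a,b in(('bal',307,303),('jar',392,146),('bowl',213,135)): print(n,pt(s,a,b).round(3))
```

```text
ros px [0.5861 0.2495 0.0518] z98 0.0517 top [0.5917 0.2537 0.0474] 428 block [593. 256.] [102. 102.] 2.2
qua px [0.5434 0.0865 0.0529] z98 0.0501 top [0.5469 0.089  0.0468] 321 block [547.  89.] [102. 101.] 0.5
leaf px [ 0.504  -0.074   0.0518] z98 0.0512 top [ 0.5056 -0.0728  0.0484] 235 block [506. -73.] [100. 101.] 73.6
stud px [ 0.5236 -0.2418  0.0546] z98 0.0526 top [ 0.526  -0.2443  0.0481] 431 block [ 527. -246.] [101. 102.] 5.6
bal [0.398 0.002 0.086]
jar [ 0.765 -0.206  0.084]
bowl [0.817 0.228 0.049]
```

View pics/crop0.png

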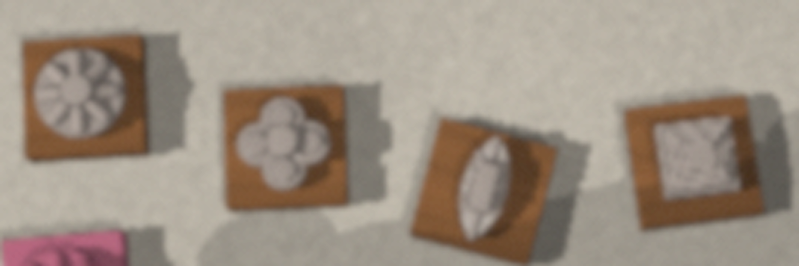

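The crop confirms it: rosette boss at crop (77,90), quatrefoil (282,140), leaf (485,187) and stud (697,157). Block sizes measure about 101 mm and top heights about 52 mm, both as expected. Now I'll close the fingers and travel high.

Call:
{"api": "arm_command", "payload": {
  "moves": "40 30 0 0 0; 80 65 0 0 0; 120 100 0 0 0; 160 135 0 0 0; 200 170 0 0 0; 240 205 0 0 0; 280 240 0 0 0; 310 275 0 0 0; 330 310 0 0 0; 345 350 0 0 0",
  "newtons": 10
}}

```text
time: 1.1
ee_pos: [0.5557, -0.2634, 0.404]
tcp_rot: [0.987, 0.163, -0.0, -0.0]
contact_force: [0.5, -1.0, -0.0]
opening: 0.0153
finger_force: 0.0
```

Run:
```python
from h import *
s=dict(np.load('top.npz'))
for n,c in dict(ros=(77,90),qua=(282,140),leaf=(485,187)).items():
    u,v=c[0]/2.96+175,c[1]/2.96+195
    d=s['R'].T@np.linalg.solve(s['mtx'],[u,v,1]); o=-s['R'].T@s['t']
    print(n,u,v,(o+d*(.053-o[2])/d[2]).round(4))
```

```text
ros 201.01351351351352 225.40540540540542 [0.5899 0.254  0.053 ]
qua 270.27027027027026 242.2972972972973 [0.5451 0.0882 0.053 ]
leaf 338.85135135135135 258.1756756756757 [ 0.5034 -0.0736  0.053 ]
```

Call:
{"api": "arm_command", "payload": {
  "moves": "4 50 0 0 0; 8 100 0 0 0; 12 150 0 0 0; 16 200 0 0 0; 20 250 0 0 0; 24 300 0 0 0; 28 350 0 0 0; 32 400 0 0 0; 35 450 0 0 0; 36 495 0 0 0"
}}

```text
time: 2.1
ee_pos: [0.59, 0.2318, 0.4044]
tcp_rot: [0.987, 0.163, -0.0, -0.0]
contact_force: [1.0, -0.6, 0.2]
opening: 0.0004
finger_force: 0.0
```

Call:
{"api": "arm_command", "payload": {
  "moves": "0 20 -10 0 0; 0 24 -30 0 0; 0 24 -55 0 0; 0 24 -80 0 0; 0 24 -100 0 0; 0 24 -110 0 0; 0 24 -115 0 0; 0 24 -115 0 0; 0 24 -115 0 0; 0 24 -115 0 0"
}}

```text
time: 3.1
ee_pos: [0.5905, 0.2538, 0.2909]
tcp_rot: [0.987, 0.163, 0.001, -0.0]
contact_force: [-0.3, -0.4, 0.5]
opening: 0.0004
finger_force: 0.0
```

Call:
{"api": "arm_command", "payload": {
  "moves": "0 0 -10 0 0; 0 0 -20 0 0; 0 0 -28 0 0; 0 0 -34 0 0; 0 0 -39 0 0; 0 0 -43 0 0; 0 0 -45 0 0; 0 0 -46 0 0; 0 0 -46 0 0; 0 0 -46 0 0"
}}

```text
time: 4.1
ee_pos: [0.5903, 0.2537, 0.244]
tcp_rot: [0.987, 0.163, 0.0, -0.0]
contact_force: [0.6, 0.4, -0.1]
opening: 0.0005
finger_force: 0.0
```

Run:
```python
from h import *
s=snap('scene','scene1'); st=arm.read_state(); print(st['ee_pos'],st['contact_force'])
c=s['color'][120:250,340:520,::-1]
cv2.imwrite('pics/crop1.png',np.clip(cv2.resize(c,None,fx=4,fy=4,interpolation=cv2.INTER_CUBIC)*1.4,0,255).astype('uint8'))
```

```text
[0.59032942 0.25366849 0.24404633] [ 0.13038824  0.40144682 -0.17056851]
```

View pics/crop1.png

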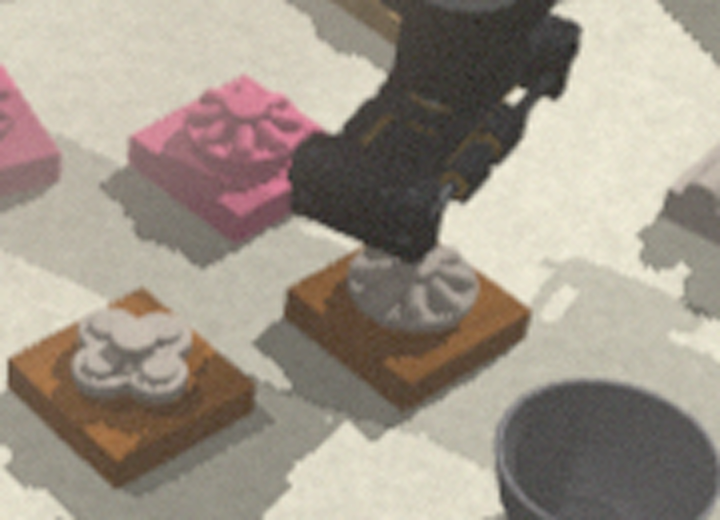

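The gripper stands over the rosette (tip at crop (410,250), about 9 mm above the boss) and clear of the neighbours. Now I'll press slowly.

Call:
{"api": "arm_command", "payload": {
  "moves": "0 0 -4 0 0; 0 0 -6 0 0; 0 0 -7 0 0; 0 0 -8 0 0; 0 0 -9 0 0; 0 0 -10 0 0; 0 0 -11 0 0; 0 0 -12 0 0; 0 0 -13 0 0; 0 0 -13.5 0 0"
}}

```text
time: 5.15
ee_pos: [0.5902, 0.2536, 0.2301]
tcp_rot: [0.987, 0.163, -0.0, -0.0]
contact_force: [-1.3, -0.1, 1.9]
opening: 0.0003
finger_force: 1.0
```

Call:
{"api": "arm_command", "payload": {
  "moves": "0 0 -0.3 0 0; 0 0 -0.6 0 0; 0 0 -0.9 0 0; 0 0 -1.2 0 0; 0 0 -1.5 0 0; 0 0 -1.7 0 0; 0 0 -1.9 0 0; 0 0 -2 0 0; 0 0 -2 0 0; 0 0 -2 0 0"
}}

```text
time: 6.15
ee_pos: [0.5903, 0.2536, 0.2287]
tcp_rot: [0.987, 0.163, 0.0, 0.0]
contact_force: [-2.6, -1.8, 7.0]
opening: 0.0005
finger_force: 3.3
```

Call:
{"api": "arm_command", "payload": {
  "moves": "0 0 -0.1 0 0; 0 0 -0.2 0 0; 0 0 -0.2 0 0; 0 0 -0.2 0 0; 0 0 -0.2 0 0; 0 0 -0.2 0 0; 0 0 -0.2 0 0; 0 0 -0.2 0 0; 0 0 -0.2 0 0; 0 0 -0.2 0 0"
}}

```text
time: 7.15
ee_pos: [0.5902, 0.2536, 0.2287]
tcp_rot: [0.987, 0.163, 0.0, 0.0]
contact_force: [-3.7, -2.5, 7.7]
opening: 0.0003
finger_force: 4.0
```

Home: z no longer changes (0.2287) while the force rises. Next I'll lift off and go to the leaf.

Call:
{"api": "arm_command", "payload": {
  "moves": "0 0 5 0 0; 0 0 20 0 0; 0 0 38 0 0; -8 -30 40 0 0; -20 -75 40 0 0; -33 -125 40 0 0; -46 -175 40 0 0; -59 -225 40 0 0; -72 -275 40 0 0; -82 -310 40 0 0"
}}

```text
time: 8.15
ee_pos: [0.5077, -0.0589, 0.2693]
tcp_rot: [0.987, 0.163, 0.001, 0.0]
contact_force: [-0.1, 0.3, -0.6]
opening: 0.0006
finger_force: 0.0
```

Call:
{"api": "arm_command", "payload": {
  "moves": "-4 -14 0 0 0; -4 -17 -4 0 0; -4 -17 -10 0 0; -4 -17 -16 0 0; -4 -17 -20 0 0; -4 -17 -23 0 0; -4 -17 -24 0 0; -4 -17 -24 0 0; -4 -17 -24 0 0; -4 -17 -24 0 0"
}}

```text
time: 9.15
ee_pos: [0.5043, -0.0734, 0.2442]
tcp_rot: [0.987, 0.163, 0.0, 0.0]
contact_force: [-0.2, -0.3, 0.4]
opening: 0.0007
finger_force: 0.0
```

Run:
```python
from h import *
s=snap('scene','scene2'); st=arm.read_state(); print(st['ee_pos'],st['contact_force'])
c=s['color'][140:290,240:480,::-1]
cv2.imwrite('pics/crop2.png',np.clip(cv2.resize(c,None,fx=3.3,fy=3.3,interpolation=cv2.INTER_CUBIC)*1.4,0,255).astype('uint8'))
```

```text
[ 0.50432771 -0.07337246  0.24423405] [0.26457206 1.12523576 0.63061286]
```

View pics/crop2.png

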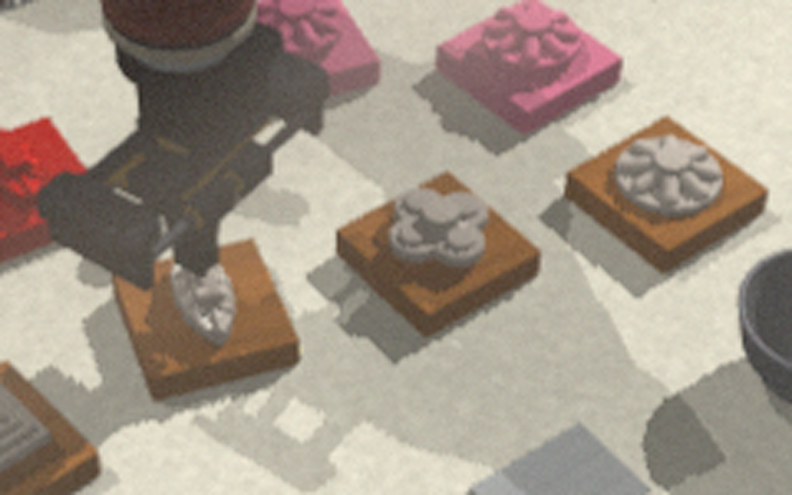

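The rosette at crop (668,175) sits flush on its block, and the fingertips are over the leaf at (197,268). I'll press the leaf the same way.

Call:
{"api": "arm_command", "payload": {
  "moves": "0 0 -4 0 0; 0 0 -6 0 0; 0 0 -7 0 0; 0 0 -8 0 0; 0 0 -9 0 0; 0 0 -10 0 0; 0 0 -11 0 0; 0 0 -12 0 0; 0 0 -13 0 0; 0 0 -13.5 0 0"
}}

```text
time: 10.2
ee_pos: [0.5042, -0.0734, 0.2304]
tcp_rot: [0.987, 0.163, -0.0, -0.0]
contact_force: [-1.5, -0.3, 1.6]
opening: 0.0007
finger_force: 1.0
```

Call:
{"api": "arm_command", "payload": {
  "moves": "0 0 -0.3 0 0; 0 0 -0.6 0 0; 0 0 -0.9 0 0; 0 0 -1.2 0 0; 0 0 -1.5 0 0; 0 0 -1.7 0 0; 0 0 -1.9 0 0; 0 0 -2 0 0; 0 0 -2 0 0; 0 0 -2 0 0"
}}

```text
time: 11.2
ee_pos: [0.5042, -0.0734, 0.2287]
tcp_rot: [0.987, 0.163, 0.0, -0.0]
contact_force: [-1.6, 0.1, 5.0]
opening: 0.0003
finger_force: 2.6
```

Call:
{"api": "arm_command", "payload": {
  "moves": "0 0 -0.1 0 0; 0 0 -0.2 0 0; 0 0 -0.3 0 0; 0 0 -0.4 0 0; 0 0 -0.4 0 0; 0 0 -0.4 0 0; 0 0 -0.4 0 0; 0 0 -0.4 0 0; 0 0 -0.4 0 0; 0 0 -0.4 0 0"
}}

```text
time: 12.2
ee_pos: [0.5043, -0.0734, 0.2286]
tcp_rot: [0.987, 0.163, 0.0, 0.0]
contact_force: [-4.6, 0.5, 9.7]
opening: 0.0004
finger_force: 4.8
```

Leaf is home (0.2286, force rising to 9.7 N). On to the quatrefoil.

Call:
{"api": "arm_command", "payload": {
  "moves": "0 0 5 0 0; 0 0 20 0 0; 0 0 38 0 0; 8 30 40 0 0; 18 70 40 0 0; 28 110 40 0 0; 36 145 40 0 0; 41 160 40 0 0; 41 162 40 0 0; 41 162 38 0 0"
}}

```text
time: 13.2
ee_pos: [0.5453, 0.0883, 0.2661]
tcp_rot: [0.987, 0.163, 0.0, 0.0]
contact_force: [0.8, -0.3, -0.2]
opening: 0.0005
finger_force: 0.0
```

Call:
{"api": "arm_command", "payload": {
  "moves": "0 0 -4 0 0; 0 0 -10 0 0; 0 0 -15 0 0; 0 0 -18 0 0; 0 0 -20 0 0; 0 0 -21 0 0; 0 0 -22 0 0; 0 0 -22 0 0; 0 0 -22 0 0; 0 0 -22 0 0"
}}

```text
time: 14.2
ee_pos: [0.5453, 0.0887, 0.2443]
tcp_rot: [0.987, 0.163, 0.0, 0.0]
contact_force: [0.8, -1.1, 0.8]
opening: 0.0005
finger_force: 0.0
```

Run:
```python
from h import *
s=snap('scene','scene3'); st=arm.read_state(); print(st['ee_pos'],st['contact_force'])
c=s['color'][140:290,240:480,::-1]
cv2.imwrite('pics/crop3.png',np.clip(cv2.resize(c,None,fx=3.3,fy=3.3,interpolation=cv2.INTER_CUBIC)*1.4,0,255).astype('uint8'))
```

```text
[0.5452946  0.08864728 0.24426499] [-0.3372605  -0.25328927  0.84637132]
```

View pics/crop3.png

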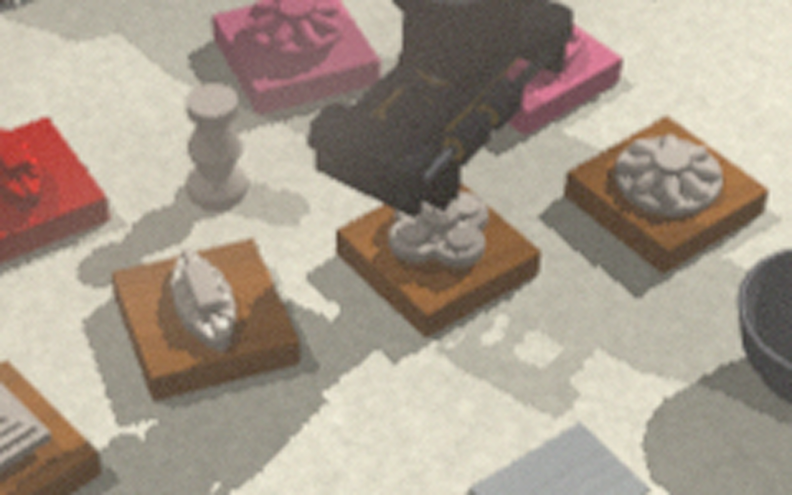

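Leaf at crop (205,295) and rosette at (668,175) both sit home, the baluster is untouched at (215,145), and the fingertips are over the quatrefoil boss at (437,205). Pressing.

Call:
{"api": "arm_command", "payload": {
  "moves": "0 0 -4 0 0; 0 0 -6 0 0; 0 0 -7 0 0; 0 0 -8 0 0; 0 0 -9 0 0; 0 0 -10 0 0; 0 0 -11 0 0; 0 0 -12 0 0; 0 0 -13 0 0; 0 0 -13.5 0 0"
}}

```text
time: 15.25
ee_pos: [0.5452, 0.0886, 0.2305]
tcp_rot: [0.987, 0.163, -0.0, -0.0]
contact_force: [-0.9, -0.4, 2.6]
opening: 0.0005
finger_force: 1.0
```

Call:
{"api": "arm_command", "payload": {
  "moves": "0 0 -0.3 0 0; 0 0 -0.6 0 0; 0 0 -0.9 0 0; 0 0 -1.2 0 0; 0 0 -1.5 0 0; 0 0 -1.7 0 0; 0 0 -1.9 0 0; 0 0 -2 0 0; 0 0 -2 0 0; 0 0 -2 0 0"
}}

```text
time: 16.25
ee_pos: [0.5452, 0.0886, 0.2287]
tcp_rot: [0.987, 0.163, -0.0, -0.0]
contact_force: [-2.4, -0.9, 3.6]
opening: 0.0003
finger_force: 1.8
```

Call:
{"api": "arm_command", "payload": {
  "moves": "0 0 -0.1 0 0; 0 0 -0.2 0 0; 0 0 -0.3 0 0; 0 0 -0.3 0 0; 0 0 -0.3 0 0; 0 0 -0.3 0 0; 0 0 -0.3 0 0; 0 0 -0.3 0 0; 0 0 -0.3 0 0; 0 0 -0.3 0 0"
}}

```text
time: 17.25
ee_pos: [0.5453, 0.0887, 0.2287]
tcp_rot: [0.987, 0.163, 0.0, 0.0]
contact_force: [-2.9, -1.1, 6.5]
opening: 0.0005
finger_force: 3.4
```

All three stop at the same height with the force rising. Next I'll lift clear and check.

Call:
{"api": "arm_command", "payload": {
  "moves": "0 0 5 0 0; 0 0 20 0 0; 0 0 40 0 0; 0 0 65 0 0; 0 0 90 0 0; 0 0 115 0 0; 0 0 135 0 0; 0 0 145 0 0; 0 0 150 0 0; 0 0 150 0 0"
}}

```text
time: 18.25
ee_pos: [0.5453, 0.0886, 0.3786]
tcp_rot: [0.987, 0.163, 0.0, 0.0]
contact_force: [0.9, 0.2, 0.3]
opening: 0.0006
finger_force: 0.0
```

Run:
```python
from h import *
t=dict(np.load('top.npz'));s0=dict(np.load('scene.npz'));s=snap('scene','scene4'); st=arm.read_state(); print(st['ee_pos'],st['contact_force'])
# heights at the tops, before/after, in the scene camera
for n,p in dict(ros=(.590,.254),leaf=(.504,-.073),qua=(.545,.0885),stud=(.525,-.244)).items():
    r=[]
    for q in(s0,s):
        c=q['R']@[*p,.05]+q['t']; u,v=(q['mtx']@c/c[2])[:2].round().astype(int)
        r.append(pt(q,u,v,1)[2].round(4))
    print(n,r)
c=s['color'][140:310,190:480,::-1]
cv2.imwrite('pics/crop4.png',np.clip(cv2.resize(c,None,fx=2.7,fy=2.7,interpolation=cv2.INTER_CUBIC)*1.4,0,255).astype('uint8'))
```

```text
[0.54512333 0.0885253  0.37788472] [-0.17675182  0.07706696 -1.15574034]
ros [np.float64(0.0465), np.float64(0.0473)]
leaf [np.float64(0.0468), np.float64(0.0466)]
qua [np.float64(0.0545), np.float64(0.0466)]
stud [np.float64(0.0546), np.float64(0.0539)]
```

View pics/crop4.png

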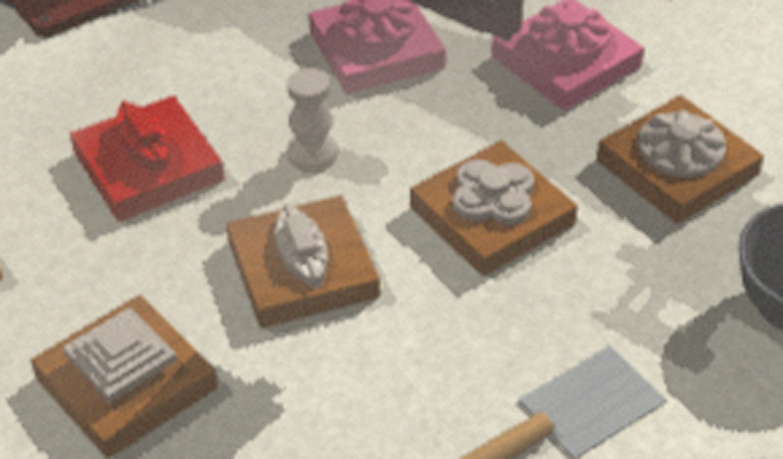

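The three pressed tops read about 47 mm, home is 46 mm, and the stud is still proud at 54 mm. Everything else is in place, so I'm handing in.

```bash
python3 -c "
from bench import arm; print(arm.sign_off())"
```

```text
the job is handed in; nothing more can be done
None
```

The rosette, leaf and four-lobed ornament were pressed home in that order with readings under 10 N, the stud was left proud, the bystanders were not touched, and the job was handed in at about 18 s.

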